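Cap a fallen bead jar in the setting press and keep the pressure on

ROBOT

A 7-joint arm with a two-finger parallel gripper is mounted at the origin on the work surface. World frame = base frame: x ahead of the robot, y to its left, z up, the work surface at z = 0. Lengths are in m, angles in degrees, forces in N, time in s.
With the tool pointing down it reaches from about 0.425 to 0.875 m from the base axis. Payload 4.7 kg.
Tool frame: the origin (TCP) lies at the very end of the fingers, on their centre line; the grasp point (between the pads) lies 19 mm behind it; z points along the fingers, y is the line along which they close (so a half turn about z gives the same grasp; the last joint's range is limited). The gripper opens to 87 mm and grips with 3 to 60 N. Pads are 19 mm wide; open, the fingers measure 117 mm over their backs; the gripper's body (75 mm by 190 mm) begins 51 mm behind the grasp point.
Start: joints at [64.922, 18.392, -4.016, 83.108, 1.295, 78.541, -3.26], TCP at [0.284, -0.585, 0.223] pointing down, gripper open.
Joint ranges: [-163.93, 163.93], [-17.29, 119.83], [-79.2, 71.16], [3.27, 140.29], [-89.18, 269.18], [5.43, 117.66], [-154.24, 154.24]. Speed limits (degrees/s): [147.25, 147.25, 180, 180, 180, 180, 180].

INTERFACE

Orientations are given as [roll, pitch, yaw] about the fixed x, y, z axes, in that order (R = Rz(yaw) Ry(pitch) Rx(roll)).
In Python, from cell import get_obs, eyes, env gives the robot as it stands.
- The arm moves only by the tool servo_tool, never from a script. Its argument "series" is a list that holds one entry, the list of rows, each a list of 7 numbers: the shift along the tool's x, y, z in units of 300 mm (1.0 is 300 mm), then the turn, a rotation vector about the tool's x, y, z in units of pi rad (1.0 is pi rad), then the opening, from 0 (shut) to 1 (fully open). In form: [[[tx, ty, tz, wx, wy, wz, gripper], ...]]. A call has 1 to 12 rows; each row is the pose to reach, as a shift and turn from the pose commanded when the call began, along the tool's axes at that moment, turning the shorter way round; what a row does not reach only later rows make up. A row lasts 1/12 s, in which the tool goes at most 41.7 mm and 7.16 degrees, less where a joint would pass 70% of its speed; a pose out of reach is approached as far as the arm can. A call with a number of a shift or a turn outside -1 to 1 is refused whole. A call with a gripper value outside its range is refused whole. The fingers move at their own pace and stop on an object; "grip_force" is the grip in N (left out, the last holds). Time passes only in rows, so rows that repeat a pose let the fingers close. It gives the time, the measured TCP pose, the force, the opening and the grip force at its end, in the units of the state.
- get_obs(): the state, without advancing time (a new reading comes with each control period).
- eyes.read_camera(name): name is "side" or "top"; returns a dict with "frame" (480x640x3 uint8, red, green, blue), "depth" (480x640 float32, m along the optical axis (not along the pixel's ray), 0 where there is no reading), "fx", "fy", "cx", "cy" (pixels), "distortion" ([k1, k2, p1, p2, k3] as OpenCV has them; the pictures are not rectified), "origin" and "rotation" of the camera in the world. Camera axes: x right, y down, z forward; pixel columns grow to the right and rows downward; lengths in m; the calibration is good to about 2 mm. A picture is of the moment at which its call begins.
- env.sign_off(): hands the job in; it is judged then, once.
The state is a dict: "time_s": time; "qpos": joint angles; "joint_velocities": joint speeds; "effort": joint torques, N m; "tool_pos": TCP position; "tool_rot": TCP orientation; "force": force on the tool from outside, world axes, zero at the start; "wrist_torque": the same for the moment, N m; "grip_width": finger opening in m; "grasp_force": force on a finger pad.
Only numpy, scipy, OpenCV 4.12 (cv2) and the standard library are available. Lean on these libraries where they do the work, as an engineer would, in place of code of your own. Each camera call takes 0.05 s, during which the arm holds its last target. There are 200 camera calls.

TASK

The lilac bead jar has fallen over before its gold cap was pushed home. Stand it upright on the bed of the hand press, right back against the white V stop under the ram, then bring the press lever down past its first two clicks to the third click, no further, so that the cap is pushed home, and finish while still holding the lever there against its return spring so the seal can take. Leave the other things on the bench alone.

Things in the scene. Friction and masses are not known exactly. Their poses are not given: they have to be found in the camera images.
- jar: round lilac glass jar with a gold cap, lying on its side at the start, about 0.13 kg. Body 38 mm in diameter from the base up to 44 mm, then a shoulder and a 29 mm neck. Cap 34 mm in diameter, its top 66 mm above the base before and 62 mm after it is pushed home. Origin: centre of the underside; z runs along the jar from base to cap.
- jar_cap (a joint): how far the gold cap has been pushed down onto the lilac jar: 0 m at the start (4 mm proud), 0.004 m fully home. It moves at about 6 N and stays where it is left.
- press: dark blue hand press fixed to the bench; origin on the bench under the ram axis, x to its back (column), y to its left, z up, front (-x) to the robot. Base x -85 to 130, y +-62, 16 mm high; steel bed on it, x -80 to 35, y +-42, top 20 mm above the bench. Head x -27 to 113, y +-26, z 155 to 235 mm; column x 65 to 115 mm. The steel ram hangs from the head on x = y = 0.
- press_nest (a point): point on the bed's top under the ram, where the centre of the jar's base belongs (20 mm above the bench); axes as the press. Behind it a V stop of slick white plastic, 16 mm high: two cheeks at 45 degrees, open to the front (-x). A 38 mm jar slid back (+x) until it touches both is centred here. Cheek front ends at x 4 to 10, y +-23 to 28 mm.
- foot_face (a point): centre of the underside of the round black sprung rubber foot (25 mm diameter) under the ram: 105 mm above the bench with the lever up. It goes down 25 mm per rad of lever until it meets the cap (near the second click); then its spring gives, from 4 N at 1.5 N/mm. The cap goes home between the second and the third click.
- press_lever (a joint): lever angle, rad: 0 raised (rest), growing as the ball comes down; clicks at 0.4, 0.8 and 1.2; over-presses the jar beyond about 1.4, hard stop 1.5. A spring always drives it back to 0: 3 to 6 N at the ball, rising and falling by 1.5 N through each click, 7 to 10 N near the third with a jar in place.
- lever_ball (a point): centre of the red ball (32 mm diameter) on the lever's end, at the press's right (y -75 mm). The 12 mm lever bar turns about a level axis along press y. At lever angle q the ball is at x = 35 - 160 cos(0.70 - q), z = 190 + 160 sin(0.70 - q) mm in the press frame: 293 mm above the bench when raised, 113 mm at the third click.
- click_studs (a point): centre of the steel click plate (100 mm diameter, upright, on the right side of the head, facing -y), on the lever's axis, 190 mm above the bench. Near its rim are four studs: black at rest, white, white and red for the three clicks; a short black pointer on the lever's hub, in line with its bar, points at the present one. Axes as the press.
- jar_pink: pink capped jar, 38 mm diameter, 62 mm high, standing; bystander. Origin: centre of its underside.
- jar_green: green capped jar, 38 mm diameter, 62 mm high, standing; bystander. Origin: centre of its underside.
- cutters: red-handled cutters lying flat, about 110 by 60 by 14 mm; bystander. Origin near its joint, at the bench, x to the jaws.
- pliers: grey-blue pliers lying flat, about 135 by 60 by 14 mm; bystander. Origin near its joint, at the bench, x to the jaws.
- ring_box: small clear box of gold rings, 75 by 60 by 22 mm; bystander. Origin: centre of its underside.
- clasp_box: small clear box of gold clasps, 75 by 60 by 22 mm; bystander. Origin: centre of its underside.
- earring_stand: clear T-shaped earring stand, foot 60 by 90 mm, 112 mm high, bar along its y; bystander. Origin: centre of its underside.
- ring_cone: cream ring cone, 48 mm diameter, 78 mm high; bystander. Origin: centre of its underside.
Things that resemble listed ones, but are neither listed nor needed, are in the scene too. What is shaped like the jar but red is not meant.

How it is judged:
By the outcome, as a careful person would: the job done as asked, in the order asked, and still so for the second after the job is handed in, while the arm keeps its last pose, push and grip.
It also fails if it takes over 69 s, if anything falls off the work surface, if the arm or the gripper's body presses on something with over 40 N, if the wrist force passes 120 N, or if a joint passes its speed limit or range.

## Working session

There is one attempt and no reset: what is moved stays moved. The work goes in short steps, Python scripts to look and compute and a tool call to move; the robot and the scene stay as the last step left them, time stands still between calls to the robot, and variables do not carry over. Pictures are saved under pics/ and viewed, at most 13 in all, crops included, and the job is handed in when it is done.

Besides the shell and the picture viewer there is one more tool, called after ">>>" in YAML: its name, and indented under it one key for each argument. servo_tool: Moves the arm, as the interface text tells. Shifts and turns lie within -1 to 1; 1 stands for 300 mm of shift or pi rad of turn. Its arguments: {"type":"object","properties":{"series":{"type":"array"},"grip_force":{"type":"number"}},"required":["series"]}

```bash
mkdir -p pics
cat > h.py <<'E'
import numpy as np, cv2
from scipy.spatial.transform import Rotation as R
from cell import get_obs, eyes, env
def cam(n):
    c=eyes.read_camera(n); c['K']=np.array([[c['fx'],0,c['cx']],[0,c['fy'],c['cy']],[0,0,1.]])
    c['R']=np.array(c['rotation']); c['o']=np.array(c['origin']); c['d']=np.array(c['distortion'],float); return c
def rays(c,uv):
    p=cv2.undistortPoints(np.array(uv,float).reshape(-1,1,2),c['K'],c['d']).reshape(-1,2)
    return np.c_[p,np.ones(len(p))]@c['R'].T
def onplane(c,uv,z):
    r=rays(c,uv); return c['o']+r*((z-c['o'][2])/r[:,2])[:,None]
def bydepth(c,uv):
    uv=np.array(uv,int).reshape(-1,2); d=c['depth'][uv[:,1],uv[:,0]]
    return c['o']+rays(c,uv)*d[:,None]
def proj(c,P):
    P=(np.array(P,float).reshape(-1,3)-c['o'])@c['R']
    return cv2.projectPoints(P,np.zeros(3),np.zeros(3),c['K'],c['d'])[0].reshape(-1,2)
def save(c,n): cv2.imwrite('pics/'+n,c['frame'][:,:,::-1])
E
python3 - <<'E'
from h import *
for n in('side','top'):
    c=cam(n); save(c,n+'0.png'); print(n,c['o'],c['R'].tolist(),c['fx'],c['d'])
    np.savez('/tmp/'+n,**{k:c[k] for k in('frame','depth','K','R','o','d')})
print(get_obs())
E
```

```text
side [-0.00713557  0.82535876  0.93015855] [-127.31066427356765, -0.6147506083732845, -145.21738701502474] 456.21836615088586 [-0.05332038  0.          0.          0.          0.        ]
top [0.47157757 0.01053887 1.46172485] [-177.27997171791463, -0.6924395485738994, -91.63053737215154] 530.1592019810939 [-0.15393828  0.          0.          0.          0.        ]
{'time_s': 0.1, 'qpos': array([64.92207222, 18.43215874, -4.01492244, 83.16790653,  1.29518593,
       78.53949538, -3.2614404 ]), 'joint_velocities': array([-0.08366592, -0.11548973, -0.01375161, -0.19650943, -0.07134711,
        0.07646357, -0.03527504]), 'effort': array([-3.55596205e-05, -4.92572379e+01, -4.05504433e-01, -3.13399386e+01,
       -6.41236408e-02,  3.94843379e-02,  6.27329450e-05]), 'tool_pos': array([ 0.28351323, -0.58437127,  0.22160092]), 'tool_rot': array([-1.79905677e+02,  5.79806802e-03,  2.58855456e+01]), 'force': array([ 0.82750737, -0.19985309, -0.12296873]), 'wrist_torque': array([ 0.09948756,  0.01150544, -0.04611825]), 'grasp_force': 0.0, 'grip_width': 0.08698346929625393}
```

View pics/side0.png

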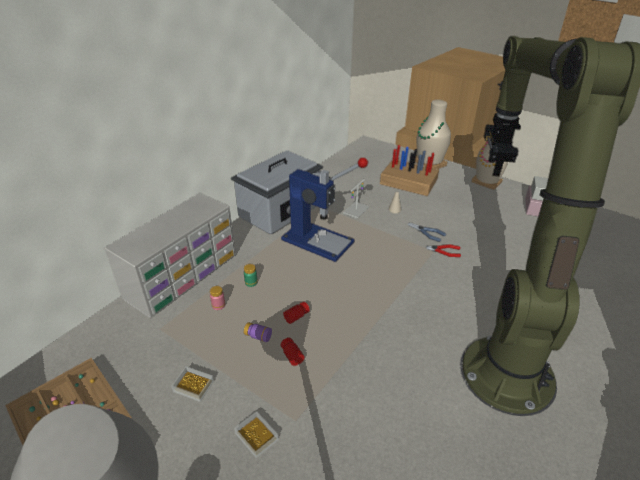

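View pics/top0.png

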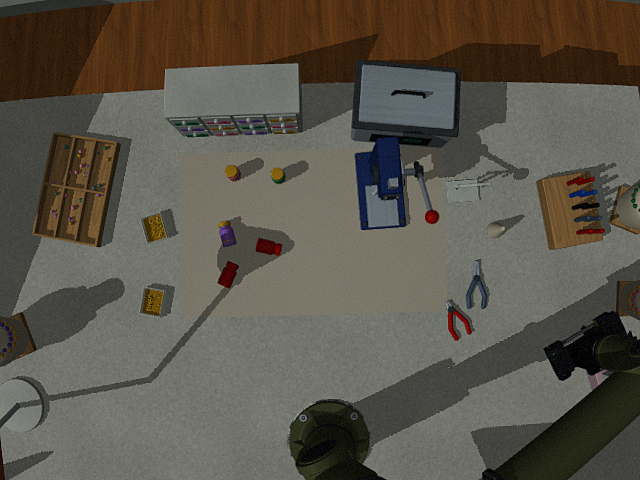

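The side view shows the lilac jar at (258,330) with its cap at (249,328), and the press at (320,215) with the red ball at (363,162). In the top view the jar is at (227,235) with its cap pointing away from the robot at (224,224). The press is at (385,190) and the ball at (432,216). Next I'll fix the rotation convention and measure.

```bash
sed -i "s/c\['R'\]=np.array(c\['rotation'\])/c['R']=R.from_euler('xyz',c['rotation'],degrees=True).as_matrix()/" h.py
python3 - <<'E'
from h import *
t=cam('top'); s=cam('side')
def comp(c,m,box):
    z=np.zeros_like(m); x0,y0,x1,y1=box; z[y0:y1,x0:x1]=m[y0:y1,x0:x1]
    n,l,st,ce=cv2.connectedComponentsWithStats(z); i=1+np.argmax(st[1:,4]); return l==i,ce[i],st[i]
def hsv(c): return cv2.cvtColor(c['frame'],cv2.COLOR_RGB2HSV)
def rng(c,a,b): return cv2.inRange(hsv(c),a,b)
def axis(c,m,z):
    v,u=np.nonzero(m); P=onplane(c,np.c_[u,v],z)[:,:2]; mu=P.mean(0); w,V=np.linalg.eigh(np.cov((P-mu).T)); d=V[:,1]
    e=(P-mu)@V; return mu,d,np.ptp(e,axis=0)
for c,n,bj,bb in((t,'top',(205,210,250,255),(415,200,450,235)),(s,'side',(235,310,280,350),(350,150,380,175))):
    m,ce,st=comp(c,rng(c,(115,50,40),(160,255,255)),bj); g,cg,sg=comp(c,rng(c,(12,100,60),(35,255,255)),bj)
    print(n,'lilac',ce,st[4],axis(c,m,.019)); print(' gold',cg,sg[4],axis(c,g,.019))
    d=axis(c,m|g,.019); print(' all',d, np.degrees(np.arctan2(*d[1][::-1])))
    v,u=np.nonzero(m); P=bydepth(c,np.c_[u,v]); print(' depth pts',np.median(P,0),P[:,2].max())
    b,cb,sb=comp(c,rng(c,(0,150,60),(8,255,255))|rng(c,(172,150,60),(180,255,255)),bb); print(' ball',cb,sb)
    c['ball']=cb
# triangulate ball
A=[];r1=rays(t,[t['ball']])[0];r2=rays(s,[s['ball']])[0]
k=np.linalg.lstsq(np.c_[r1,-r2],s['o']-t['o'],rcond=None)[0]
p1=t['o']+k[0]*r1;p2=s['o']+k[1]*r2;print('ball3d',p1,p2)
# press blue base
m,ce,st=comp(t,rng(t,(105,120,30),(128,255,255)),(340,125,420,240))
v,u=np.nonzero(m); P=bydepth(t,np.c_[u,v]); print('blue z hist',np.histogram(P[:,2],bins=[-.01,.005,.025,.05,.15,.22,.25,.3]))
q=P[(P[:,2]>.008)&(P[:,2]<.024)]
rc=cv2.minAreaRect((q[:,:2]*1000).astype(np.float32)); print('base rect',rc,cv2.boxPoints(rc))
q=P[(P[:,2]>.222)&(P[:,2]<.25)]; rc=cv2.minAreaRect((q[:,:2]*1000).astype(np.float32)); print('head rect',rc,cv2.boxPoints(rc))
# wide crop
for c,n,b in((t,'t',(345,125,445,240)),(s,'s',(270,140,380,270))):
    x0,y0,x1,y1=b; cv2.imwrite(f'/tmp/{n}.png',cv2.resize(c['frame'][y0:y1,x0:x1,::-1],(400,460),interpolation=cv2.INTER_CUBIC))
cv2.imwrite('pics/crop1.png',np.hstack([cv2.imread('/tmp/t.png'),cv2.imread('/tmp/s.png')]))
E
```

```text
top lilac [226.13756614 232.62962963] 189 (array([0.58029676, 0.26607843]), array([-0.93417857, -0.35680583]), array([0.03830384, 0.04219478]))
 gold [222.5106383  223.57446809] 47 (array([0.60545604, 0.27566633]), array([-0.29879712,  0.95431666]), array([0.01214914, 0.03047756]))
 all (array([0.58530729, 0.26798788]), array([-0.93197371, -0.36252587]), array([0.03838764, 0.05463788])) -158.7446005894032
 depth pts [0.57850606 0.26328538 0.03428895] 1.4617248507006788
 ball [431.1037037  216.71851852] [425 210  14  14 135]
side lilac [255.53968254 330.82010582] 189 (array([0.58705094, 0.26711119]), array([-0.72960276,  0.68387119]), array([0.04357904, 0.05416831]))
 gold [246.43396226 328.11320755] 53 (array([0.61264836, 0.27401107]), array([-0.5145212 ,  0.85747766]), array([0.01566438, 0.04450676]))
 all (array([0.59265698, 0.26862232]), array([-0.99176298,  0.12808664]), array([0.05191023, 0.06707333])) 172.64095934276398
 depth pts [0.57892455 0.27647617 0.03262335] 0.03976584395196314
 ball [362.36764706 162.20588235] [358 158  10   9  68]
ball3d [ 0.58256506 -0.23914412  0.29400244] [ 0.58546248 -0.23748055  0.29392213]
blue z hist (array([   1,  955,   20,   70,  116, 1112,    1]), array([-0.01 ,  0.005,  0.025,  0.05 ,  0.15 ,  0.22 ,  0.25 ,  0.3  ]))
base rect ((688.6817016601562, -159.6638641357422), (212.98831176757812, 124.0028076171875), 2.7930943965911865) [[ 579.2927  -102.92551]
 [ 585.3353  -226.781  ]
 [ 798.0707  -216.40222]
 [ 792.0281   -92.54672]]
head rect ((713.7215576171875, -158.33938598632812), (134.8387451171875, 52.83219909667969), 3.239921808242798) [[ 644.917   -135.77586]
 [ 647.90295 -188.5236 ]
 [ 782.5261  -180.90291]
 [ 779.54016 -128.15517]]
```

View pics/crop1.png

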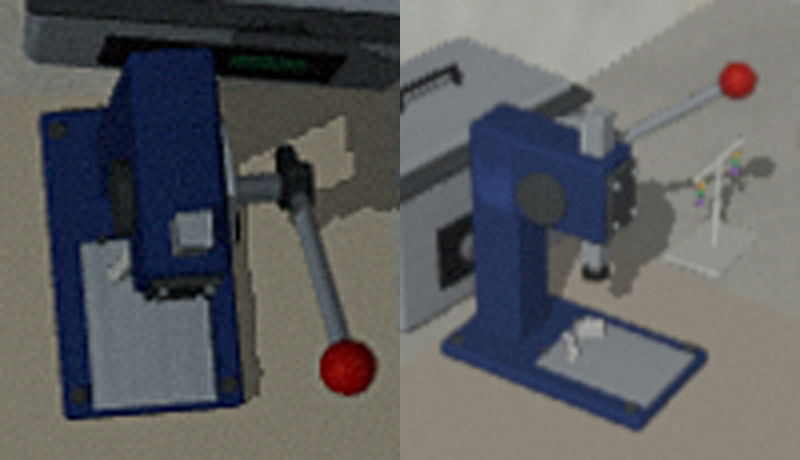

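The crops show the press bed empty with the white V stop at (120,265) left and (580,340) right. The raised ball is at (348,367) left. The press frame comes out near (0.667, -0.160) with yaw about 3°, and the ball agrees with that. Now the jar extents need refining.

Run:
```python
from h import *
t=cam('top'); s=cam('side')
ims=[]
for c,n,b in((t,'top',(205,205,255,260)),(s,'side',(232,308,282,352))):
    x0,y0,x1,y1=b; f=c['frame'][y0:y1,x0:x1]; h=cv2.cvtColor(f,cv2.COLOR_RGB2HSV)
    m=cv2.inRange(h,(112,45,15),(168,255,255)); g=cv2.inRange(h,(8,110,40),(38,255,255))
    m,g=[cv2.morphologyEx(k,cv2.MORPH_OPEN,np.ones((2,2))) for k in(m,g)]
    for nm,k in(('lil',m),('gold',g)):
        v,u=np.nonzero(k); P=onplane(c,np.c_[u+x0,v+y0],.019)[:,:2]
        for a in(18,21):
            d=np.array([np.cos(np.radians(a)),np.sin(np.radians(a))]); e=np.array([-d[1],d[0]])
            L=P@d; W=P@e; print(n,nm,len(u),a,'along',np.percentile(L,[1,50,99]).round(4),'across',np.percentile(W,[1,50,99]).round(4))
    o=f.copy(); o[m>0]=(o[m>0]//2+[0,127,0]).astype(np.uint8); o[g>0]=(o[g>0]//2+[127,0,0]).astype(np.uint8)
    ims.append(np.hstack([cv2.resize(k[:,:,::-1],(400,300),interpolation=cv2.INTER_NEAREST) for k in(f,o)]))
cv2.imwrite('pics/jar.png',np.vstack(ims))
```

```text
top lil 248 18 along [0.5953 0.6243 0.6508] across [0.0545 0.0726 0.0911]
top lil 248 21 along [0.5979 0.6273 0.6539] across [0.0215 0.0397 0.0586]
top gold 55 18 along [0.6499 0.6568 0.6635] across [0.0538 0.0708 0.0877]
top gold 55 21 along [0.6519 0.6596 0.6669] across [0.0194 0.0365 0.0533]
side lil 295 18 along [0.5946 0.6266 0.6575] across [0.053  0.0761 0.0983]
side lil 295 21 along [0.5982 0.6298 0.6601] across [0.0192 0.043  0.0663]
side gold 49 18 along [0.6544 0.6639 0.6713] across [0.0549 0.0737 0.0928]
side gold 49 21 along [0.6582 0.6663 0.6739] across [0.0202 0.0389 0.0583]
```

View pics/jar.png

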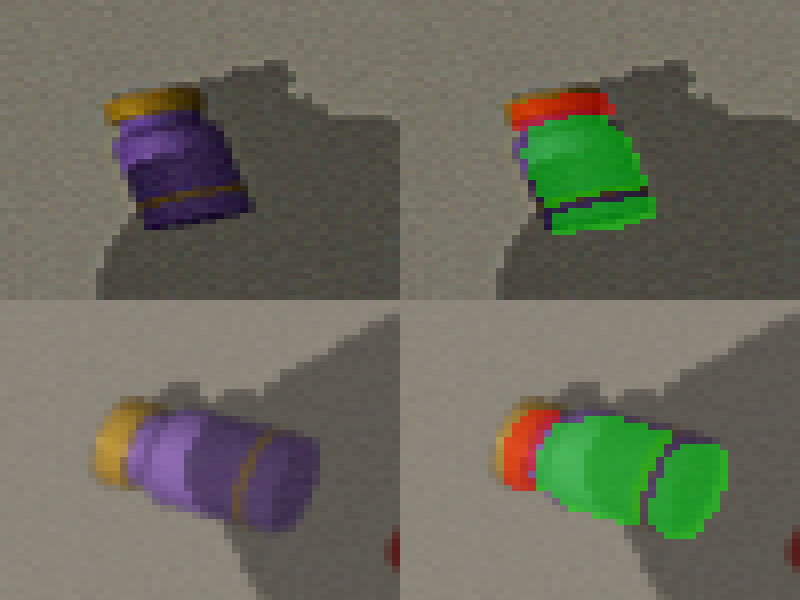

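The jar crop shows the jar with its base at about (200,215) and cap at (155,105) in the top view, so the axis yaw is about 15° and the body centre is near (0.571, 0.263). I'll write the planning helper and start moving.

```bash
cat >> h.py <<'E'
PO=np.array([.6673,-.1605,0]); PY=np.radians(3.0)
def pr(x,y,z): return PO+np.array([x*np.cos(PY)-y*np.sin(PY),x*np.sin(PY)+y*np.cos(PY),z])
def tool(yaw,pitch):
    "approach dir: pitch deg below horizontal (90 = down, >90 leaning back), along heading yaw; y axis to the right"
    a,b=np.radians([yaw,pitch]); f=np.array([np.cos(a),np.sin(a),0]); Z=np.array([0,0,1.])
    z=np.cos(b)*f-np.sin(b)*Z; x=np.sin(b)*f+np.cos(b)*Z; return np.c_[x,np.cross(z,x),z]
def plan(pos,Rt=None):
    o=get_obs(); R0=R.from_euler('xyz',o['tool_rot'],degrees=True).as_matrix()
    Rt=R0 if Rt is None else Rt
    s=R0.T@(np.array(pos)-o['tool_pos'])/.3; w=R.from_matrix(R0.T@Rt).as_rotvec()/np.pi
    print('t',round(o['time_s'],2),'tcp',o['tool_pos'].round(4),'rot',o['tool_rot'].round(1),'F',o['force'].round(1),'w',round(o['grip_width'],4),'gf',round(o['grasp_force'],1),'q',o['qpos'].round(0))
    print('row',np.r_[s,w].round(3).tolist(),'rows',np.ceil(max(np.linalg.norm(s)*300/41.7,np.degrees(np.linalg.norm(w)*np.pi)/7.16)))
E
python3 - <<'E'
from h import *
plan([.38,-.36,.28]); plan([.43,-.2,.28])
E
```

```text
t 0.3 tcp [ 0.2837 -0.5846  0.2222] rot [-180.     0.    25.9] F [-1.5 -0.6 -0.3] w 0.0872 gf 0.0 q [65. 18. -4. 83.  1. 79. -3.]
row [0.616, -0.534, -0.192, 0.0, 0.0, 0.0] rows 7.0
t 0.3 tcp [ 0.2837 -0.5846  0.2222] rot [-180.     0.    25.9] F [-1.5 -0.6 -0.3] w 0.0872 gf 0.0 q [65. 18. -4. 83.  1. 79. -3.]
row [0.999, -0.941, -0.192, 0.0, 0.0, 0.0] rows 10.0
```

>>> servo_tool:
  series:
    - [[0.99,-0.94,-0.19,0,0,0,0.75],[0.99,-0.94,-0.19,0,0,0,0.75],[0.99,-0.94,-0.19,0,0,0,0.75],[0.99,-0.94,-0.19,0,0,0,0.75],[0.99,-0.94,-0.19,0,0,0,0.75],[0.99,-0.94,-0.19,0,0,0,0.75],[0.99,-0.94,-0.19,0,0,0,0.75],[0.99,-0.94,-0.19,0,0,0,0.75],[0.99,-0.94,-0.19,0,0,0,0.75],[0.99,-0.94,-0.19,0,0,0,0.75],[0.99,-0.94,-0.19,0,0,0,0.75]]
  grip_force: 15

```text
time_s: 1.22
tool_pos: [0.4317, -0.1926, 0.2814]
tool_rot: [180.0, -0.2, 26.6]
force: [0.7, 0.6, 0.8]
grip_width: 0.0657
grasp_force: 0.0
```

Run:
```python
from h import *
plan([.49,.04,.24],tool(15,110))
```

```text
t 1.22 tcp [ 0.4317 -0.1926  0.2814] rot [180.   -0.2  26.6] F [0.7 0.6 0.8] w 0.0657 gf 0.0 q [ 45.  -4. -22. 101.  -2.  82. -41.]
row [0.521, -0.606, 0.14, 0.011, -0.112, 0.064] rows 6.0
```

>>> servo_tool:
  series:
    - [[0.52,-0.61,0.14,0.011,-0.112,0.064,0.75],[0.52,-0.61,0.14,0.011,-0.112,0.064,0.75],[0.52,-0.61,0.14,0.011,-0.112,0.064,0.75],[0.52,-0.61,0.14,0.011,-0.112,0.064,0.75],[0.52,-0.61,0.14,0.011,-0.112,0.064,0.75],[0.52,-0.61,0.14,0.011,-0.112,0.064,0.75],[0.52,-0.61,0.14,0.011,-0.112,0.064,0.75]]

```text
time_s: 1.8
tool_pos: [0.4883, 0.0387, 0.236]
tool_rot: [-179.7, 20.2, 14.9]
force: [-0.8, 1.2, -0.1]
grip_width: 0.0654
grasp_force: 0.0
```

Run:
```python
from h import *
plan([.5733+.033,.2634+.009,.107],tool(15,110))
```

```text
t 1.8 tcp [0.4883 0.0387 0.236 ] rot [-179.7   20.2   14.9] F [-0.8  1.2 -0.1] w 0.0654 gf 0.0 q [ 21.  18. -38.  88.  10.  98. -92.]
row [0.693, -0.651, 0.206, -0.002, 0.001, -0.001] rows 7.0
```

>>> servo_tool:
  series:
    - [[0.693,-0.651,0.206,-0.002,0,0,0.75],[0.693,-0.651,0.206,-0.002,0,0,0.75],[0.693,-0.651,0.206,-0.002,0,0,0.75],[0.693,-0.651,0.206,-0.002,0,0,0.75],[0.693,-0.651,0.206,-0.002,0,0,0.75],[0.693,-0.651,0.206,-0.002,0,0,0.75],[0.693,-0.651,0.206,-0.002,0,0,0.75],[0.693,-0.651,0.206,-0.002,0,0,0.75],[0.693,-0.651,0.206,-0.002,0,0,0.75],[0.693,-0.651,0.206,-0.002,0,0,0.75]]

```text
time_s: 2.63
tool_pos: [0.6088, 0.2624, 0.107]
tool_rot: [179.5, 20.3, 14.2]
force: [-0.1, -0.6, -0.1]
grip_width: 0.0652
grasp_force: 0.0
```

Run:
```python
from h import *
plan([.5733,.2634,.0075],tool(15,110))
c=cam('top'); a=c['frame'][190:290,180:290,::-1]; c=cam('side'); b=c['frame'][270:370,200:310,::-1]
cv2.imwrite('pics/pre.png',np.hstack([cv2.resize(k,(400,364)) for k in(a,b)]))
```

```text
t 2.63 tcp [0.6088 0.2624 0.107 ] rot [179.5  20.3  14.2] F [-0.1 -0.6 -0.1] w 0.0652 gf 0.0 q [  -3.   45.  -36.   67.   18.   95. -113.]
row [0.008, -0.035, 0.35, 0.001, 0.001, -0.004] rows 3.0
```

View pics/pre.png

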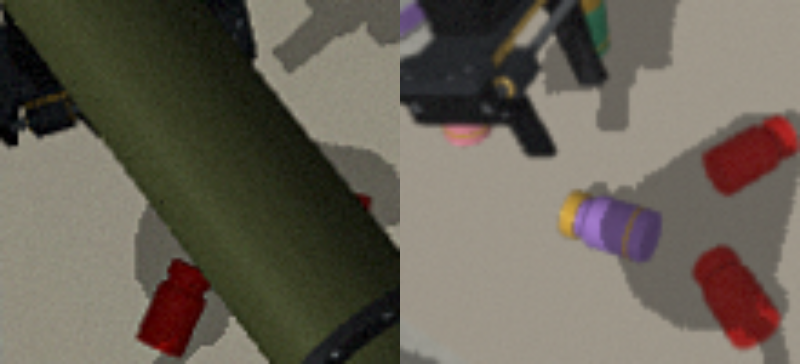

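The view shows the open fingers above and behind the jar (side crop, jar at (610,225)), with nothing in the way. I'll settle first, because the arm lags the command.

>>> servo_tool:
  series:
    - [[0,0,0,0,0,0,0.75],[0,0,0,0,0,0,0.75],[0,0,0,0,0,0,0.75]]

```text
time_s: 2.98
tool_pos: [0.6092, 0.2622, 0.1087]
tool_rot: [179.5, 20.1, 14.1]
force: [-0.0, 0.3, -0.0]
grip_width: 0.0654
grasp_force: 0.0
```

Run:
```python
from h import *
plan([.5733,.2634,.0075],tool(15,110))
```

```text
t 2.98 tcp [0.6092 0.2622 0.1087] rot [179.5  20.1  14.1] F [-0.   0.3 -0. ] w 0.0654 gf 0.0 q [  -3.   45.  -37.   67.   18.   95. -113.]
row [0.008, -0.036, 0.356, 0.001, 0.001, -0.004] rows 3.0
```

>>> servo_tool:
  series:
    - [[0.008,-0.036,0.1,0.001,0.001,-0.004,0.75],[0.008,-0.036,0.2,0.001,0.001,-0.004,0.75],[0.008,-0.036,0.29,0.001,0.001,-0.004,0.75],[0.008,-0.036,0.33,0.001,0.001,-0.004,0.75],[0.008,-0.036,0.356,0.001,0.001,-0.004,0.75],[0.008,-0.036,0.356,0.001,0.001,-0.004,0.75],[0.008,-0.036,0.356,0.001,0.001,-0.004,0.75]]

```text
time_s: 3.57
tool_pos: [0.5735, 0.2645, 0.0074]
tool_rot: [-180.0, 19.9, 15.0]
force: [-0.1, -0.4, 0.6]
grip_width: 0.0653
grasp_force: 0.0
```

Run:
```python
from h import *
plan([.5733,.2634,.0075],tool(15,110))
c=cam('side'); b=c['frame'][290:370,210:310,::-1]
cv2.imwrite('pics/pre2.png',cv2.resize(b,(600,480)))
```

```text
t 3.57 tcp [0.5735 0.2645 0.0074] rot [-180.    19.9   15. ] F [-0.1 -0.4  0.6] w 0.0653 gf 0.0 q [  -2.   47.  -36.   77.   19.   84. -114.]
row [-0.002, 0.003, 0.0, -0.0, -0.0, -0.0] rows 1.0
```

View pics/pre2.png

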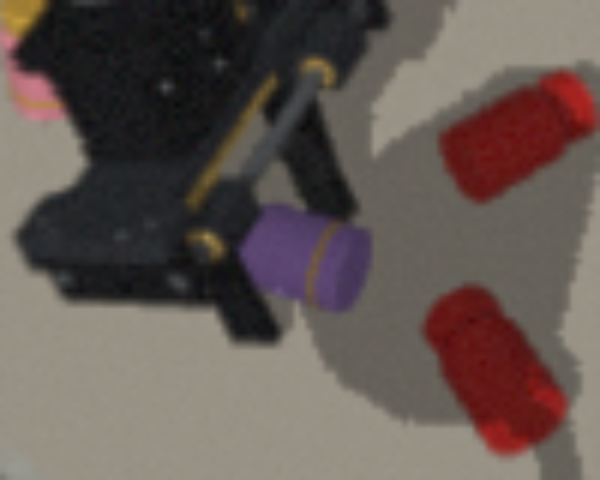

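The fingers at (250,310) and (325,180) straddle the jar body. Closing now.

>>> servo_tool:
  series:
    - [[0,0,0,0,0,0,0],[0,0,0,0,0,0,0],[0,0,0,0,0,0,0],[0,0,0,0,0,0,0],[0,0,0,0,0,0,0],[0,0,0,0,0,0,0]]
  grip_force: 20

```text
time_s: 4.12
tool_pos: [0.5727, 0.2643, 0.0065]
tool_rot: [180.0, 20.0, 15.0]
force: [0.7, -0.5, 0.9]
grip_width: 0.0376
grasp_force: 20.0
```

Run:
```python
from h import *
plan([.56,.26,.19],tool(15,110)); plan([.52,.12,.22],tool(8,65))
```

```text
t 4.12 tcp [0.5727 0.2643 0.0065] rot [180.  20.  15.] F [ 0.7 -0.5  0.9] w 0.0376 gf 20.0 q [  -2.   47.  -36.   77.   19.   84. -114.]
row [-0.251, 0.003, -0.559, 0.0, 0.0, -0.0] rows 5.0
t 4.12 tcp [0.5727 0.2643 0.0065] rot [180.  20.  15.] F [ 0.7 -0.5  0.9] w 0.0376 gf 20.0 q [  -2.   47.  -36.   77.   19.   84. -114.]
row [-0.52, 0.419, -0.568, -0.002, 0.25, 0.04] rows 7.0
```

>>> servo_tool:
  series:
    - [[-0.05,0.003,-0.11,0,0,0,0],[-0.1,0.003,-0.22,0,0,0,0],[-0.15,0.003,-0.33,0,0,0,0],[-0.2,0.003,-0.45,0,0,0,0],[-0.25,0.003,-0.56,0,0,0,0],[-0.25,0.003,-0.56,0,0,0,0],[-0.25,0.003,-0.56,0,0,0,0]]

```text
time_s: 4.7
tool_pos: [0.5613, 0.2611, 0.1923]
tool_rot: [-180.0, 19.7, 15.0]
force: [0.2, -1.0, -2.1]
grip_width: 0.0377
grasp_force: 20.0
```

Run:
```python
from h import *
plan([.53,.1,.22],tool(8,65))
```

```text
t 4.7 tcp [0.5613 0.2611 0.1923] rot [-180.    19.7   15. ] F [ 0.2 -1.  -2.1] w 0.0377 gf 20.0 q [  -1.   36.  -39.   70.   15.   99. -113.]
row [-0.257, 0.492, -0.006, -0.002, 0.248, 0.04] rows 7.0
```

>>> servo_tool:
  series:
    - [[-0.257,0.492,-0.006,-0.002,0.248,0.04,0],[-0.257,0.492,-0.006,-0.002,0.248,0.04,0],[-0.257,0.492,-0.006,-0.002,0.248,0.04,0],[-0.257,0.492,-0.006,-0.002,0.248,0.04,0],[-0.257,0.492,-0.006,-0.002,0.248,0.04,0],[-0.257,0.492,-0.006,-0.002,0.248,0.04,0],[-0.257,0.492,-0.006,-0.002,0.248,0.04,0],[-0.257,0.492,-0.006,-0.002,0.248,0.04,0],[-0.257,0.492,-0.006,-0.002,0.248,0.04,0],[-0.257,0.492,-0.006,-0.002,0.248,0.04,0],[-0.257,0.492,-0.006,-0.002,0.248,0.04,0]]

```text
time_s: 5.62
tool_pos: [0.53, 0.0999, 0.218]
tool_rot: [-180.0, -24.6, 8.0]
force: [-0.3, -0.3, -0.8]
grip_width: 0.0377
grasp_force: 20.0
```

Run:
```python
from h import *
print(pr(-110,0,0)) if 0 else 0
plan([.53,-.09,.2],tool(3,20))
```

```text
t 5.62 tcp [0.53   0.0999 0.218 ] rot [-180.   -24.6    8. ] F [-0.3 -0.3 -0.8] w 0.0377 gf 20.0 q [ 27. -15. -37. 119. -10.  48. -87.]
row [-0.106, 0.627, 0.017, -0.021, 0.252, 0.019] rows 7.0
```

Run:
```python
from h import *
plan([.60,-.02,.12],tool(5,40))
```

```text
t 5.62 tcp [0.53   0.0999 0.218 ] rot [-180.   -24.6    8. ] F [-0.3 -0.3 -0.8] w 0.0377 gf 20.0 q [ 27. -15. -37. 119. -10.  48. -87.]
row [0.023, 0.428, 0.37, -0.01, 0.141, 0.014] rows 5.0
```

>>> servo_tool:
  series:
    - [[0.023,0.428,0.37,-0.01,0.141,0.014,0],[0.023,0.428,0.37,-0.01,0.141,0.014,0],[0.023,0.428,0.37,-0.01,0.141,0.014,0],[0.023,0.428,0.37,-0.01,0.141,0.014,0],[0.023,0.428,0.37,-0.01,0.141,0.014,0],[0.023,0.428,0.37,-0.01,0.141,0.014,0],[0.023,0.428,0.37,-0.01,0.141,0.014,0],[0.023,0.428,0.37,-0.01,0.141,0.014,0],[0.023,0.428,0.37,-0.01,0.141,0.014,0]]

```text
time_s: 6.37
tool_pos: [0.5981, 0.0043, 0.1438]
tool_rot: [-178.7, -49.5, 5.1]
force: [0.2, 0.6, 0.5]
grip_width: 0.0373
grasp_force: 20.0
```

```bash
python3 - <<'E'
from h import *
plan(pr(-55,0,65)/1 if 0 else PO+(pr(-55,0,65)-PO)/1000,tool(3,20));
E
sed -i 's/return PO+np.array(\[x\*/return PO+.001*np.array([x*/' h.py
```

```text
t 6.37 tcp [0.5981 0.0043 0.1438] rot [-178.7  -49.5    5.1] F [0.2 0.6 0.5] w 0.0373 gf 20.0 q [  7.  -9.  -7. 139. -83.   7.  -4.]
row [-0.201, 0.565, 0.156, -0.017, 0.114, 0.005] rows 5.0
```

The measured pose stopped short: q4 is at 139 and q6 at 7, so the wrist is near its limits. Before choosing how to bring the jar in, I'll fit the arm's kinematics to the poses recorded so far.

```bash
cat > kin.py <<'E'
from h import *
from scipy.optimize import least_squares
import itertools
D=[([64.922,18.432,-4.015,83.168,1.295,78.539,-3.261],[.2835,-.5844,.2216],[-179.9,0,25.9]),
([45,-4,-22,101,-2,82,-41],[.4317,-.1926,.2814],[180,-.2,26.6]),
([21,18,-38,88,10,98,-92],[.4883,.0387,.236],[-179.7,20.2,14.9]),
([-3,45,-36,67,18,95,-113],[.6088,.2624,.107],[179.5,20.3,14.2]),
([-2,47,-36,77,19,84,-114],[.5735,.2645,.0074],[180,19.9,15]),
([-1,36,-39,70,15,99,-113],[.5613,.2611,.1923],[180,19.7,15]),
([27,-15,-37,119,-10,48,-87],[.53,.0999,.218],[-180,-24.6,8]),
([7,-9,-7,139,-83,7,-4],[.5981,.0043,.1438],[-178.7,-49.5,5.1])]
def fk(q,sg,p):
    H,L1,e,L2,L3,w,b=p; q=np.radians(q)*sg; q=q.copy(); q[0]+=b
    rot=lambda a,t:R.from_rotvec(np.array(a)*t).as_matrix()
    Z,Y=[0,0,1],[0,1,0]
    M=rot(Z,q[0])@rot(Y,q[1])@rot(Z,q[2]); x=np.array([0,0,H])+M@[e,0,L1]
    M=M@rot(Y,q[3])@rot(Z,q[4]); x=x+M@[-e,0,L2] if 0 else x+M@[0,0,L2]
    M=M@rot(Y,q[5])
    M2=M@rot(Z,q[6]); x=x+M@[w,0,L3]; return x,M2
def res(p,sg,off):
    r=[]
    for q,t,eu in D:
        x,M=fk(q,sg,p); M=M@R.from_euler('z',off,degrees=True).as_matrix()
        Rm=R.from_euler('xyz',eu,degrees=True).as_matrix()
        r+=list(x-t)+list(R.from_matrix(M.T@Rm).as_rotvec()*.1)
    return np.array(r)
if __name__=='__main__':
    best=[]
    for s in itertools.product([1,-1],repeat=4):
        sg=np.array([s[0],1,s[1],1,s[2],1,s[3]])
        for off in(0,90,180,-90):
            r=least_squares(res,[.3,.4,0,.4,.25,0,0],args=(sg,off)); best.append((r.cost,s,off,r.x.round(4)))
    best.sort(key=lambda k:k[0])
    for b in best[:3]: print(b)
E
python3 kin.py
```

```text
(np.float64(0.000389324082539566), (-1, -1, -1, -1), 90, array([ 0.2478,  0.4711, -0.0045,  0.5034,  0.375 , -0.0096, -0.039 ]))
(np.float64(0.07312954266493318), (-1, -1, 1, -1), 90, array([ 0.0936,  0.407 ,  0.1059,  0.3989,  0.1697, -0.0128, -0.1183]))
(np.float64(0.09093846029857747), (-1, -1, -1, -1), 0, array([ 0.2376,  0.409 ,  0.0656,  0.4894,  0.2965,  0.0338, -0.1036]))
```

```bash
cat > ik.py <<'E'
from kin import *
SG=np.array([-1,1,-1,1,-1,1,-1]); RR=least_squares(res,[.25,.47,0,.5,.375,0,0],args=(SG,90)); PP=RR.x
LO=np.array([-163.93,-17.29,-79.2,3.27,-89.18,5.43,-154.24])+1; HI=np.array([163.93,119.83,71.16,140.29,269.18,117.66,154.24])-1
def FK(q):
    x,M=fk(q,SG,PP); return x,M@R.from_euler('z',90,degrees=True).as_matrix()
def ik(x,Rt,q0):
    def f(q):
        y,M=FK(q); return np.r_[(y-x)*10,R.from_matrix(M.T@Rt).as_rotvec(),1e-4*(q-q0)/10]
    r=least_squares(f,np.clip(q0,LO+.1,HI-.1),bounds=(LO,HI)); y,M=FK(r.x)
    return r.x, np.linalg.norm(y-x), np.degrees(np.linalg.norm(R.from_matrix(M.T@Rt).as_rotvec()))
E
python3 - <<'E'
from ik import *
rng=np.random.default_rng(0)
print(PP)
flip=R.from_euler('z',180,degrees=True).as_matrix()
for nm,x in(('nest',pr(12,0,52)),('front',pr(-55,0,65))):
  for yaw in (3,-40,40,-90):
    for pt in (20,30,38,45):
      sol=[]
      for k in range(16):
        for roll in(0,1):
          q,e,a=ik(x,tool(yaw,pt)@(flip if roll else np.eye(3)),rng.uniform(LO,HI))
          if e<.002 and a<1: sol.append((min(np.min(q-LO),np.min(HI-q)),roll,q.round(0).astype(int).tolist()))
      sol.sort(key=lambda k:-k[0]); print(nm,yaw,pt,len(sol),sol[:2])
E
```

```text
[ 0.24778938  0.47108098 -0.00452478  0.50339844  0.37498399 -0.00957193
 -0.0390043 ]
nest 3 20 21 [(np.float64(5.942437997336214), 0, [83, 51, -60, 133, 203, 34, 125]), (np.float64(5.550371386967754), 0, [40, 29, -14, 134, 216, 51, 85])]
nest 3 30 20 [(np.float64(8.546563577029076), 1, [86, 47, -69, 131, 177, 20, -37]), (np.float64(8.40964641865503), 0, [74, 33, -54, 131, 204, 23, 105])]
nest 3 38 20 [(np.float64(11.634909441916435), 1, [40, 18, -20, 128, 234, 20, -121]), (np.float64(11.579920726075486), 1, [32, 17, -12, 128, 236, 22, -124])]
nest 3 45 24 [(np.float64(7.759358885694212), 0, [-20, 20, 43, 124, 260, 29, 20]), (np.float64(7.148969692404478), 0, [-15, 19, 38, 124, 261, 27, 21])]
nest -40 20 19 [(np.float64(10.8256103322324), 1, [-49, 38, 41, 128, 120, 39, -86]), (np.float64(10.790328735348709), 1, [-45, 37, 37, 128, 120, 41, -84])]
nest -40 30 20 [(np.float64(12.661501990479294), 0, [-51, 33, 48, 127, 114, 24, 107]), (np.float64(12.658335482163722), 1, [-51, 32, 48, 127, 114, 24, -73])]
nest -40 38 16 [(np.float64(15.282629029541525), 0, [-35, 23, 34, 124, 97, 22, 134]
[... 3114 characters left out ...]
-45, 44, 21]), (np.float64(22.176086855413004), 0, [19, 22, 20, 114, -66, 59, 33])]
front -90 20 17 [(np.float64(41.18731595105476), 1, [-40, 47, 27, 98, 50, 73, -46]), (np.float64(41.17844966064604), 1, [-41, 47, 28, 98, 49, 72, -45])]
front -90 30 18 [(np.float64(39.69996940642072), 1, [-24, 38, 9, 100, 55, 74, -45]), (np.float64(39.68267888261593), 1, [-27, 38, 13, 100, 53, 73, -44])]
front -90 38 17 [(np.float64(38.92190614101615), 1, [-15, 33, 1, 100, 54, 72, -41]), (np.float64(38.847334888553604), 1, [-29, 34, 19, 100, 45, 66, -36])]
front -90 45 20 [(np.float64(38.64374508031317), 1, [7, 31, -23, 101, 58, 75, -41]), (np.float64(38.610654703568656), 1, [-1, 30, -14, 101, 54, 72, -39])]
```

The fitted model has a 0.375 m wrist-to-tip length, so a straight-ahead horizontal tool folds the elbow too far. Coming in at about 40° heading in the press frame (from the front right) is comfortable and keeps the jar the right way up, so I'll use that.

Run:
```python
from ik import *
q=get_obs()['qpos']
for x,y,p in(([.60,-.05,.16],35,40),(pr(-45,-15,80),43,27),(pr(10,8,52),43,25),(pr(-70,-60,52),43,25)):
    q,e,a=ik(np.array(x),tool(y,p),q); print(np.round(x,3),q.round(0),round(e,4),round(a,1))
plan([.60,-.05,.16],tool(35,40))
```

```text
[ 0.6  -0.05  0.16] [ 22.   3.   6. 125. -67.  49.  21.] 0.0 0.0
[ 0.623 -0.178  0.08 ] [ 40.  31.   5. 111. -75.  71.  49.] 0.0 0.0
[ 0.677 -0.152  0.052] [ 38.  37.   2. 108. -80.  68.  51.] 0.0 0.0
[ 0.601 -0.224  0.052] [ 44.  37.   6. 108. -74.  76.  54.] 0.0 0.0
t 6.37 tcp [0.5981 0.0043 0.1438] rot [-178.7  -49.5    5.1] F [0.2 0.6 0.5] w 0.0373 gf 20.0 q [  7.  -9.  -7. 139. -83.   7.  -4.]
row [0.035, 0.18, -0.047, 0.12, 0.001, -0.107] rows 5.0
```

>>> servo_tool:
  series:
    - [[0.035,0.18,-0.047,0.12,0,-0.107,0],[0.035,0.18,-0.047,0.12,0,-0.107,0],[0.035,0.18,-0.047,0.12,0,-0.107,0],[0.035,0.18,-0.047,0.12,0,-0.107,0],[0.035,0.18,-0.047,0.12,0,-0.107,0],[0.035,0.18,-0.047,0.12,0,-0.107,0],[0.035,0.18,-0.047,0.12,0,-0.107,0],[0.035,0.18,-0.047,0.12,0,-0.107,0],[0.035,0.18,-0.047,0.12,0,-0.107,0],[0.035,0.18,-0.047,0.12,0,-0.107,0]]

```text
time_s: 7.2
tool_pos: [0.5981, -0.05, 0.1606]
tool_rot: [-179.7, -49.8, 34.8]
force: [-0.5, 0.3, -0.7]
grip_width: 0.0375
grasp_force: 20.0
```

Run:
```python
from h import *
plan(pr(-45,-15,90),tool(43,25))
```

```text
t 7.2 tcp [ 0.5981 -0.05    0.1606] rot [-179.7  -49.8   34.8] F [-0.5  0.3 -0.7] w 0.0375 gf 20.0 q [ 18.   2.   9. 126. -68.  47.  19.]
row [-0.292, 0.398, 0.017, 0.037, 0.084, -0.025] rows 4.0
```

Run:
```python
from ik import *
q=get_obs()['qpos']
for x,y,p in((pr(-45,-15,90),43,20),(pr(10,8,52),43,20),(pr(-70,-60,52),43,20)):
    q,e,a=ik(np.array(x),tool(y,p),q); print(np.round(x,3),q.round(0),round(e,4),round(a,1))
plan(pr(-45,-15,90),tool(43,20))
```

```text
[ 0.623 -0.178  0.09 ] [ 41.  35.   6. 111. -79.  77.  54.] 0.0 0.0
[ 0.677 -0.152  0.052] [ 38.  40.   4. 108. -84.  73.  56.] 0.0 0.0
[ 0.601 -0.224  0.052] [ 44.  40.   8. 107. -77.  81.  58.] 0.0 0.0
t 7.2 tcp [ 0.5981 -0.05    0.1606] rot [-179.7  -49.8   34.8] F [-0.5  0.3 -0.7] w 0.0375 gf 20.0 q [ 18.   2.   9. 126. -68.  47.  19.]
row [-0.292, 0.398, 0.017, 0.038, 0.112, -0.023] rows 4.0
```

>>> servo_tool:
  series:
    - [[-0.292,0.398,0.017,0.038,0.112,-0.023,0],[-0.292,0.398,0.017,0.038,0.112,-0.023,0],[-0.292,0.398,0.017,0.038,0.112,-0.023,0],[-0.292,0.398,0.017,0.038,0.112,-0.023,0],[-0.292,0.398,0.017,0.038,0.112,-0.023,0],[-0.292,0.398,0.017,0.038,0.112,-0.023,0],[-0.292,0.398,0.017,0.038,0.112,-0.023,0],[-0.292,0.398,0.017,0.038,0.112,-0.023,0],[-0.292,0.398,0.017,0.038,0.112,-0.023,0],[-0.292,0.398,0.017,0.038,0.112,-0.023,0]]

```text
time_s: 8.03
tool_pos: [0.6245, -0.1774, 0.0939]
tool_rot: [179.2, -70.2, 43.8]
force: [1.0, -0.2, -1.7]
grip_width: 0.0373
grasp_force: 20.0
```

Run:
```python
from h import *
plan(pr(-35,-8,60),tool(43,20))
a=cam('side'); b=cam('top'); save(a,'x.png')
cv2.imwrite('pics/up.png',np.hstack([cv2.resize(a['frame'][150:290,270:410,::-1],(400,400),interpolation=cv2.INTER_CUBIC),cv2.resize(b['frame'][120:260,340:480,::-1],(400,400))]))
```

```text
t 8.03 tcp [ 0.6245 -0.1774  0.0939] rot [179.2 -70.2  43.8] F [ 1.  -0.2 -1.7] w 0.0373 gf 20.0 q [ 34.  34.  13. 112. -85.  79.  54.]
row [-0.094, 0.001, 0.072, 0.001, -0.001, 0.001] rows 1.0
```

View pics/up.png

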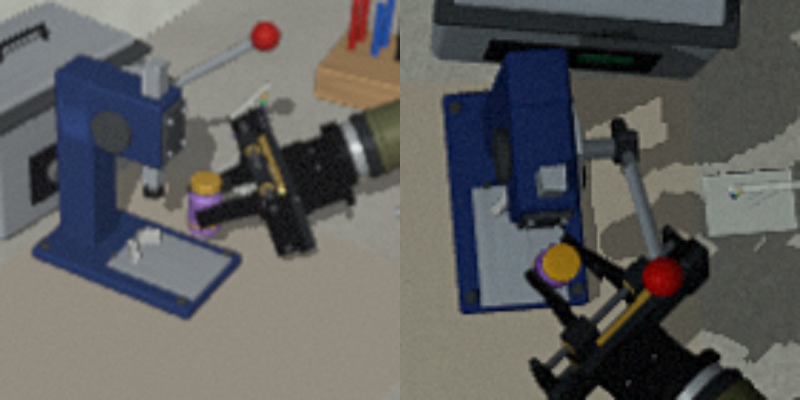

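The jar is held upright (side crop (205,200)) in front of the V stop. In the top crop the cap is at (560,262), just in front of the head. I'll measure the held jar's actual position by triangulating the cap.

```bash
cat >> h.py <<'E'
def blob(c,lo,hi,box):
    x0,y0,x1,y1=box; m=cv2.inRange(cv2.cvtColor(c['frame'],cv2.COLOR_RGB2HSV),lo,hi); z=np.zeros_like(m); z[y0:y1,x0:x1]=m[y0:y1,x0:x1]
    n,l,st,ce=cv2.connectedComponentsWithStats(z); i=1+np.argmax(st[1:,4]); return ce[i],st[i],l==i
def tri(a,ua,b,ub):
    r1,r2=rays(a,[ua])[0],rays(b,[ub])[0]; k=np.linalg.lstsq(np.c_[r1,-r2],b['o']-a['o'],rcond=None)[0]
    p,q=a['o']+k[0]*r1,b['o']+k[1]*r2; return (p+q)/2,np.linalg.norm(p-q)
def topress(p):
    d=(np.array(p)-PO)*1000; return np.array([d[0]*np.cos(PY)+d[1]*np.sin(PY),-d[0]*np.sin(PY)+d[1]*np.cos(PY),d[2]]).round(1)
E
python3 - <<'E'
from h import *
a=cam('side'); b=cam('top')
ua,sa,ma=blob(a,(12,100,60),(32,255,255),(332,205,350,222)); ub,sb,mb=blob(b,(12,100,60),(32,255,255),(385,200,405,222))
print(ua,sa,ub,sb); p,e=tri(a,ua,b,ub); print('cap',p,e,topress(p))
print('top at z .13',topress(onplane(b,[ub],.13)[0]))
ul,sl,ml=blob(a,(115,40,30),(165,255,255),(330,210,352,240)); print('lilac',ul,sl)
print('tcp',topress(get_obs()['tool_pos']))
bot=[ul[0]-1,sl[1]+sl[3]]
# bottom edge seen from the side camera: near rim of base
az=np.arctan2(*(a['o']-p)[:2][::-1]); 
for z in(.05,.055,.06,.065,.07): print(z,proj(a,[p[0]+.019*np.cos(az),p[1]+.019*np.sin(az),z]).round(1),end=' ')
E
```

```text
[341.86666667 213.62666667] [337 210  11   8  75] [396.25179856 211.60431655] [390 205  13  14 139]
cap [ 0.61509649 -0.1849051   0.12701659] 0.003306947220354383 [-53.4 -21.6 127. ]
top at z .13 [-55.2 -22.  130. ]
lilac [340.40697674 221.58139535] [336 217  13  12  86]
tcp [-44.3 -15.7  92. ]
0.05 [[341.4 236.9]] 0.055 [[341.5 235.7]] 0.06 [[341.5 234.4]] 0.065 [[341.6 233.1]] 0.07 [[341.6 231.9]]
```

Run:
```python
from h import *
plan(pr(-18,6.5,60),tool(43,20))
```

```text
t 8.23 tcp [ 0.6239 -0.1785  0.092 ] rot [179.6 -70.1  43.3] F [ 0.1 -0.3 -1.2] w 0.0375 gf 20.0 q [ 34.  35.  13. 112. -85.  79.  55.]
row [-0.061, -0.001, 0.144, 0.001, -0.0, 0.001] rows 2.0
```

>>> servo_tool:
  series:
    - [[-0.015,0,0.036,0,0,0,0],[-0.03,0,0.072,0,0,0,0],[-0.045,0,0.108,0,0,0,0],[-0.061,0,0.144,0,0,0,0],[-0.061,0,0.144,0,0,0,0],[-0.061,0,0.144,0,0,0,0]]

```text
time_s: 8.73
tool_pos: [0.6486, -0.1544, 0.0571]
tool_rot: [-179.6, -70.1, 42.6]
force: [-0.3, 0.5, 0.0]
grip_width: 0.0376
grasp_force: 20.0
```

Run:
```python
from h import *
plan(pr(-18,6.5,52),tool(43,20))
a=cam('side'); b=cam('top')
ua,sa,ma=blob(a,(12,100,60),(32,255,255),(325,205,350,228)); ub,sb,mb=blob(b,(12,100,60),(32,255,255),(375,190,405,222))
print(ua,sa,ub,sb); p,e=tri(a,ua,b,ub); print('cap',p,e,topress(p),topress(get_obs()['tool_pos']))
```

```text
t 8.73 tcp [ 0.6486 -0.1544  0.0571] rot [-179.6  -70.1   42.6] F [-0.3  0.5  0. ] w 0.0376 gf 20.0 q [ 34.  38.   9. 111. -87.  75.  57.]
row [-0.016, 0.002, 0.005, 0.0, -0.0, -0.001] rows 1.0
[330.82666667 223.70666667] [326 220  11   8  75] [385.47826087 204.62608696] [379 200  13  11 115]
cap [ 0.63892422 -0.16185263  0.09158695] 0.005840137518561002 [-28.4   0.1  91.6] [-18.5   5.3  57.9]
```

Run:
```python
from ik import *
q0=get_obs()['qpos']; print(q0.round(1)); x0,M0=FK(q0); o=get_obs(); d=x0-o['tool_pos']; print(d)
for h in(30,36,43,50,56):
  for p in(20,):
    q,e,a=ik(pr(10,6,50)+d,tool(h,p),q0); print(h,p,q.round(1),round(e,4),round(a,1))
```

```text
[ 34.2  37.9   9.1 110.9 -87.1  74.9  56.8]
[ 0.01218702 -0.00151956  0.00133808]
30 20 [ 63.1  39.5 -28.6 116.8 -88.2  48.6  61.6] 0.0 0.0
36 20 [ 44.   38.   -5.6 112.  -88.2  63.8  57.6] 0.0 0.0
43 20 [ 33.1  41.1   8.3 106.  -86.2  75.   55. ] 0.0 0.0
50 20 [ 33.2  44.2   8.8  99.6 -80.3  79.9  53. ] 0.0 0.0
56 20 [ 33.   46.9   9.2  94.  -75.9  84.2  51.6] 0.0 0.0
```

Run:
```python
from h import *
plan(pr(-19,8,55),tool(51,20))
```

```text
t 8.83 tcp [ 0.6486 -0.1562  0.0579] rot [-180.   -70.    42.8] F [-0.4 -0.1 -1.6] w 0.0376 gf 20.0 q [ 34.  38.   9. 111. -87.  75.  57.]
row [-0.008, -0.008, 0.007, 0.043, -0.0, -0.016] rows 2.0
```

>>> servo_tool:
  series:
    - [[-0.004,-0.004,0.003,0.021,0,-0.008,0],[-0.008,-0.008,0.007,0.043,0,-0.016,0],[-0.008,-0.008,0.007,0.043,0,-0.016,0],[-0.008,-0.008,0.007,0.043,0,-0.016,0]]

```text
time_s: 9.17
tool_pos: [0.6483, -0.1544, 0.0553]
tool_rot: [179.6, -70.0, 51.4]
force: [0.7, -0.2, -1.6]
grip_width: 0.0372
grasp_force: 20.0
```

Run:
```python
from h import *
plan(pr(-19,8,50),tool(51,20)); print(topress(get_obs()['tool_pos']))
```

```text
t 9.17 tcp [ 0.6483 -0.1544  0.0553] rot [179.6 -70.   51.4] F [ 0.7 -0.2 -1.6] w 0.0372 gf 20.0 q [ 34.  42.   9. 104. -80.  80.  55.]
row [-0.016, -0.003, 0.007, 0.0, -0.0, 0.001] rows 1.0
[-18.6   7.   55.3]
```

>>> servo_tool:
  series:
    - [[-0.003,0,0.001,0,0,0,0],[-0.006,0,0.002,0,0,0,0],[-0.008,0,0.003,0,0,0,0],[-0.008,0,0.003,0,0,0,0]]

```text
time_s: 9.5
tool_pos: [0.6475, -0.1529, 0.0525]
tool_rot: [179.9, -70.0, 51.1]
force: [-0.2, -0.6, -0.6]
grip_width: 0.0373
grasp_force: 20.0
```

>>> servo_tool:
  series:
    - [[-0.002,0,0.0008,0,0,0,0],[-0.004,0,0.0015,0,0,0,0],[-0.004,0,0.0015,0,0,0,0]]

```text
time_s: 9.75
tool_pos: [0.6478, -0.1531, 0.0513]
tool_rot: [179.8, -70.0, 51.3]
force: [0.2, -0.1, -2.4]
grip_width: 0.0373
grasp_force: 20.0
```

>>> servo_tool:
  series:
    - [[-0.002,0,0.0008,0,0,0,0],[-0.004,0,0.0015,0,0,0,0],[-0.004,0,0.0015,0,0,0,0]]

```text
time_s: 10.0
tool_pos: [0.6479, -0.1532, 0.0499]
tool_rot: [179.8, -70.0, 51.3]
force: [-0.1, 0.1, -2.5]
grip_width: 0.0376
grasp_force: 20.0
```

>>> servo_tool:
  series:
    - [[-0.002,0,0.0008,0,0,0,0],[-0.004,0,0.0015,0,0,0,0],[-0.004,0,0.0015,0,0,0,0]]

```text
time_s: 10.25
tool_pos: [0.6479, -0.1532, 0.0486]
tool_rot: [179.8, -70.0, 51.3]
force: [-0.3, -0.4, -1.9]
grip_width: 0.037
grasp_force: 20.0
```

>>> servo_tool:
  series:
    - [[-0.002,0,0.0008,0,0,0,0],[-0.004,0,0.0015,0,0,0,0],[-0.004,0,0.0015,0,0,0,0]]

```text
time_s: 10.5
tool_pos: [0.6479, -0.1532, 0.0473]
tool_rot: [179.8, -70.0, 51.3]
force: [-0.3, -1.0, -1.6]
grip_width: 0.0377
grasp_force: 20.0
```

Run:
```python
from h import *
plan(pr(-19,8,48),tool(51,20)); print(topress(get_obs()['tool_pos']))
a=cam('side'); b=cam('top')
ua,sa,ma=blob(a,(12,100,60),(32,255,255),(325,205,350,232)); ub,sb,mb=blob(b,(12,100,60),(32,255,255),(375,190,405,222))
print(ua,sa,ub,sb); p,e=tri(a,ua,b,ub); print('cap',p,e,topress(p))
cv2.imwrite('pics/low.png',cv2.resize(a['frame'][200:260,290:370,::-1],(800,600),interpolation=cv2.INTER_CUBIC))
```

```text
t 10.5 tcp [ 0.6479 -0.1532  0.0473] rot [179.8 -70.   51.3] F [-0.3 -1.  -1.6] w 0.0377 gf 20.0 q [ 34.  42.   9. 104. -80.  80.  56.]
row [0.002, 0.001, -0.001, -0.0, -0.0, 0.0] rows 1.0
[-19.    8.3  47.3]
[330.92105263 226.25      ] [326 222  11   9  76] [384.6        204.70434783] [379 200  13  11 115]
cap [ 0.6391019  -0.16125503  0.0820041 ] 0.003900331150262429 [-28.2   0.7  82. ]
```

View pics/low.png

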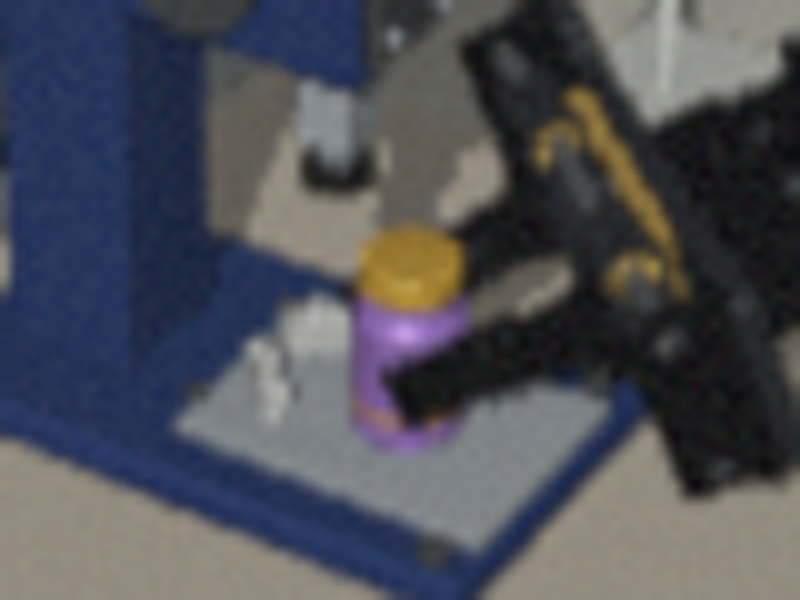

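The side crop shows the jar upright over the bed with its base at (405,445), just in front of the V stop cheeks at (265,370) and (320,320). It's nearly touching the bed, so I'll keep lowering by feel.

>>> servo_tool:
  series:
    - [[-0.002,0,0.0008,0,0,0,0],[-0.004,0,0.0015,0,0,0,0],[-0.004,0,0.0015,0,0,0,0]]

```text
time_s: 10.85
tool_pos: [0.648, -0.1532, 0.0465]
tool_rot: [179.8, -70.1, 51.3]
force: [-0.6, 0.4, -0.1]
grip_width: 0.0375
grasp_force: 20.0
```

>>> servo_tool:
  series:
    - [[-0.002,0,0.0008,0,0,0,0],[-0.004,0,0.0015,0,0,0,0],[-0.004,0,0.0015,0,0,0,0]]

```text
time_s: 11.1
tool_pos: [0.6481, -0.1531, 0.0465]
tool_rot: [179.7, -70.2, 51.5]
force: [-3.0, -0.8, 4.1]
grip_width: 0.0378
grasp_force: 20.0
```

Contact is at TCP z 46.5 mm (4 N). I'll open, raise 4.5 mm so the fingers clear the cheeks, and re-grip lightly.

>>> servo_tool:
  series:
    - [[0.003,0,-0.001,0,0,0,0.6],[0.003,0,-0.001,0,0,0,0.6],[0.003,0,-0.001,0,0,0,0.6],[0.003,0,-0.001,0,0,0,0.6],[0.01,0,-0.003,0,0,0,0.6],[0.018,0,-0.006,0,0,0,0.6],[0.018,0,-0.006,0,0,0,0.6],[0.018,0,-0.006,0,0,0,0],[0.018,0,-0.006,0,0,0,0],[0.018,0,-0.006,0,0,0,0],[0.018,0,-0.006,0,0,0,0]]
  grip_force: 8

```text
time_s: 12.02
tool_pos: [0.648, -0.1531, 0.0506]
tool_rot: [179.8, -70.0, 51.3]
force: [0.4, 1.2, -0.7]
grip_width: 0.0381
grasp_force: 8.0
```

Run:
```python
from h import *
o=get_obs(); z=o['tool_pos'][2]*1000; t=topress(o['tool_pos']); print(t)
plan(pr(t[0]+24,t[1]-.7,z),tool(51,20))
a=cam('side'); b=cam('top')
ua,sa,ma=blob(a,(12,100,60),(32,255,255),(325,205,350,232)); ub,sb,mb=blob(b,(12,100,60),(32,255,255),(375,190,405,222))
p,e=tri(a,ua,b,ub); print('cap',p,e,topress(p),sa,sb)
```

```text
[-18.9   8.4  50.6]
t 12.02 tcp [ 0.648  -0.1531  0.0506] rot [179.8 -70.   51.3] F [ 0.4  1.2 -0.7] w 0.0381 gf 8.0 q [ 34.  42.   9. 104. -80.  80.  55.]
row [0.018, 0.061, 0.049, -0.0, -0.0, 0.0] rows 1.0
cap [ 0.63932325 -0.16083888  0.08136117] 0.004254245321551292 [-28.    1.1  81.4] [325 223  12   8  78] [379 200  12  11 114]
```

>>> servo_tool:
  series:
    - [[0.0025,0.0075,0.006,0,0,0,0],[0.005,0.015,0.012,0,0,0,0],[0.0075,0.023,0.018,0,0,0,0],[0.01,0.031,0.0245,0,0,0,0],[0.0125,0.039,0.031,0,0,0,0],[0.015,0.046,0.037,0,0,0,0],[0.017,0.054,0.043,0,0,0,0],[0.018,0.061,0.049,0,0,0,0],[0.018,0.061,0.049,0,0,0,0],[0.018,0.061,0.049,0,0,0,0]]

```text
time_s: 12.95
tool_pos: [0.6722, -0.1523, 0.0506]
tool_rot: [179.8, -70.0, 51.3]
force: [0.2, 0.9, -1.5]
grip_width: 0.0377
grasp_force: 8.0
```

Run:
```python
from h import *
o=get_obs(); z=o['tool_pos'][2]*1000; t=topress(o['tool_pos']); print(t)
plan(pr(t[0]+3,t[1],z),tool(51,20))
a=cam('side'); b=cam('top')
ua,sa,ma=blob(a,(12,100,60),(32,255,255),(310,205,350,242))
print('cap z82',topress(onplane(a,[ua],.0815)[0]),sa)
```

```text
[ 5.3  8.  50.6]
t 12.95 tcp [ 0.6722 -0.1523  0.0506] rot [179.8 -70.   51.3] F [ 0.2  0.9 -1.5] w 0.0377 gf 8.0 q [ 33.  43.   9. 101. -81.  79.  54.]
row [0.002, 0.007, 0.006, -0.0, -0.0, 0.001] rows 1.0
cap z82 [-27.9 -80.6  81.5] [337 205  13  21  79]
```

>>> servo_tool:
  series:
    - [[0.0005,0.0037,0.003,0,0,0,0],[0.001,0.0075,0.006,0,0,0,0],[0.001,0.0075,0.006,0,0,0,0]]

```text
time_s: 13.3
tool_pos: [0.6753, -0.1524, 0.0506]
tool_rot: [179.7, -70.1, 51.3]
force: [0.6, -0.4, -0.5]
grip_width: 0.0377
grasp_force: 8.0
```

>>> servo_tool:
  series:
    - [[0.0002,0.0037,0.003,0,0,0,0],[0.0005,0.005,0.004,0,0,0,0],[0.0005,0.005,0.004,0,0,0,0]]

```text
time_s: 13.55
tool_pos: [0.6763, -0.1522, 0.0507]
tool_rot: [179.9, -70.1, 51.3]
force: [-4.3, 0.0, 3.4]
grip_width: 0.0378
grasp_force: 8.0
```

>>> servo_tool:
  series:
    - [[0.0002,0.003,0.0024,0,0,0,0],[0.0002,0.005,0.004,0,0,0,0],[0.0002,0.005,0.004,0,0,0,0],[0.0002,0.005,0.004,0,0,0,0]]

```text
time_s: 13.88
tool_pos: [0.6769, -0.1518, 0.0507]
tool_rot: [-179.9, -70.2, 51.2]
force: [-10.7, -0.2, 5.3]
grip_width: 0.0379
grasp_force: 8.0
```

Run:
```python
from h import *
o=get_obs(); t=topress(o['tool_pos']); print(t)
a=cam('side'); b=cam('top')
ua,sa,ma=blob(a,(12,100,60),(32,255,255),(305,215,332,238)); print('cap',topress(onplane(a,[ua],.0815)[0]),ua,sa)
print('exp',proj(a,pr(0,0,81.5)))
for f in('yaw',): plan(pr(t[0]-8,t[1]-80,50),tool(51,20))
cv2.imwrite('pics/nest.png',cv2.resize(a['frame'][190:265,280:380,::-1],(800,600),interpolation=cv2.INTER_CUBIC))
```

```text
[10.   8.2 50.7]
cap [ 3.1  1.5 81.5] [323.06666667 223.46666667] [318 220  11   8  75]
exp [[324.12105735 223.54004195]]
t 13.98 tcp [ 0.6769 -0.1518  0.0507] rot [-179.9  -70.2   51.2] F [-10.3  -0.    5.8] w 0.0378 gf 8.0 q [ 33.  44.   9. 101. -81.  79.  53.]
row [-0.076, 0.157, -0.203, -0.002, -0.001, 0.0] rows 2.0
```

View pics/nest.png

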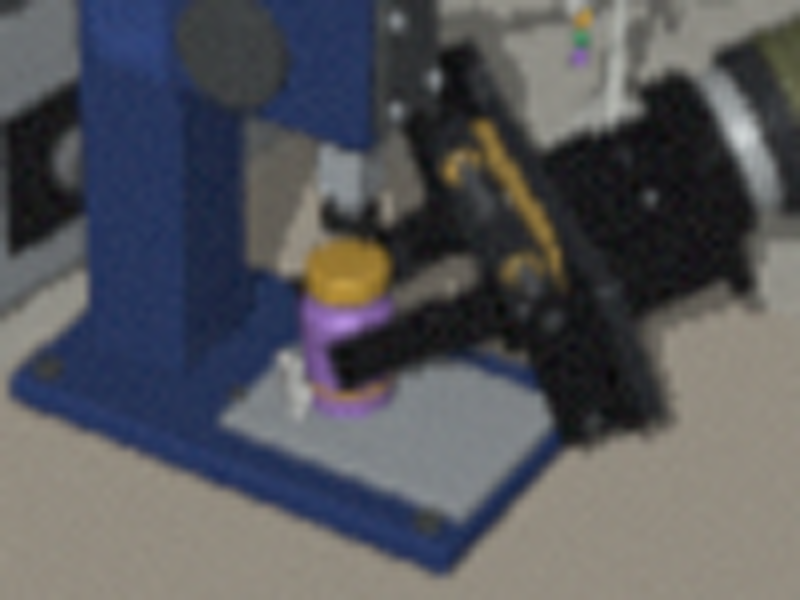

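The jar stands in the V stop right under the foot: cap at (348,272) and one cheek at (293,385) touching its left side. The reaction is 10 N along -x. Next I'll plan the release, retreat and lever path with the fitted model.

Run:
```python
from ik import *
o=get_obs(); q0=o['qpos']; x0,M0=FK(q0); d=x0-o['tool_pos']
B=lambda a:np.array([35-160*np.cos(.7-a),-75,190+160*np.sin(.7-a)])
def path(h,p):
    q=q0.copy(); out=[]
    P0=o['tool_pos']; P1=P0-tool(51,20)[:,2]*.24; T=tool(h,p); off=-T[:,2]*.019  # grasp pt = tcp - .019 z
    ball=lambda a: pr(*B(a))-off
    pre=ball(0)-T[:,2]*.1
    mid=P1+[-.02,0,.12]
    keys=[(P1,51,20),(mid,(51+h)/2,(20+p)/2),(pre,h,p),(ball(0),h,p)]+[(ball(a),h,p) for a in(.4,.8,1.2)]
    for i,(x,hh,pp) in enumerate(keys):
        q,e,a=ik(x+d,tool(hh,pp),q); out.append((q.round(0).astype(int).tolist(),round(e*1000,1),round(a,1)))
    return out
for h in(3,20):
  for p in(90,65,45):
    print(h,p)
    for r in path(h,p): print('  ',r)
```

```text
3 90
   ([47, 42, 17, 91, -68, 99, 50], np.float64(0.0), np.float64(0.0))
   ([34, 7, 17, 101, -39, 70, 3], np.float64(0.0), np.float64(0.0))
   ([6, 18, 19, 67, -6, 96, -61], np.float64(0.0), np.float64(0.0))
   ([5, 18, 19, 79, -6, 85, -61], np.float64(0.0), np.float64(0.0))
   ([5, 15, 19, 88, -5, 78, -60], np.float64(0.0), np.float64(0.0))
   ([5, 17, 19, 94, -6, 70, -59], np.float64(0.0), np.float64(0.0))
   ([6, 22, 18, 95, -7, 65, -59], np.float64(0.0), np.float64(0.0))
3 65
   ([47, 42, 17, 91, -68, 99, 50], np.float64(0.0), np.float64(0.0))
   ([39, 9, 19, 106, -54, 72, 17], np.float64(0.0), np.float64(0.0))
   ([29, -4, 0, 95, -15, 68, -52], np.float64(0.0), np.float64(0.0))
   ([28, 2, -1, 100, -15, 57, -52], np.float64(0.0), np.float64(0.0))
   ([29, 0, 0, 108, -18, 52, -48], np.float64(0.0), np.float64(0.0))
   ([29, 3, 0, 113, -20, 44, -44], np.float64(0.0), np.float64(0.0))
   ([29, 9, -1, 115, -22, 37, -42], np.float64(0.0), np.float64(0.0))
3 45
   ([47, 42, 17, 91, -68, 99, 50], np.float64(0.0), np.float64(0.0))
   ([42, 12, 20, 109, -65, 77, 27], np.float64(0.0), n
[... 1129 characters left out ...]
0.0))
   ([24, 4, 9, 104, -25, 59, -25], np.float64(0.0), np.float64(0.0))
   ([25, 7, 9, 109, -27, 52, -20], np.float64(0.0), np.float64(0.0))
   ([25, 12, 7, 111, -31, 46, -17], np.float64(0.0), np.float64(0.0))
20 45
   ([47, 42, 17, 91, -68, 99, 50], np.float64(0.0), np.float64(0.0))
   ([42, 17, 21, 102, -63, 85, 31], np.float64(0.0), np.float64(0.0))
   ([37, -5, 10, 106, -45, 67, -7], np.float64(0.0), np.float64(0.0))
   ([33, 1, 7, 109, -49, 56, -5], np.float64(0.0), np.float64(0.0))
   ([34, 2, 8, 115, -53, 54, 4], np.float64(0.0), np.float64(0.0))
   ([35, 6, 8, 119, -58, 50, 13], np.float64(0.0), np.float64(0.0))
   ([35, 12, 6, 120, -65, 46, 21], np.float64(0.0), np.float64(0.0))
```

>>> servo_tool:
  series:
    - [[0,0,0,0,0,0,0.66],[0,0,0,0,0,0,0.66],[0,0,0,0,0,0,0.66],[0,0,0,0,0,0,0.66],[0,0,0,0,0,0,0.66],[0,0,-0.03,0,0,0,0.66],[0,0,-0.07,0,0,0,0.66],[0,0,-0.12,0,0,0,0.66],[0,0,-0.18,0,0,0,0.66],[0,0,-0.26,0,0,0,0.66],[0,0,-0.34,0,0,0,0.66],[0,0,-0.34,0,0,0,0.66]]

```text
time_s: 14.98
tool_pos: [0.6156, -0.2356, 0.0857]
tool_rot: [179.3, -69.8, 51.2]
force: [0.1, -1.5, 0.0]
grip_width: 0.0574
grasp_force: 0.0
```

Run:
```python
from h import *
a=cam('side'); b=cam('top'); print(topress(get_obs()['tool_pos']))
ua,sa,ma=blob(a,(12,100,60),(32,255,255),(305,215,332,238)); print('cap',topress(onplane(a,[ua],.0815)[0]),ua,sa)
ul,sl,ml=blob(a,(115,40,60),(165,255,255),(305,215,340,250)); print('lilac',topress(onplane(a,[ul],.045)[0]),ul,sl)
plan(get_obs()['tool_pos']+[-.12,-.1,.14],tool(35,40))
```

```text
[-53.4 -67.2  85.1]
cap [ 1.8  1.8 81.5] [323.34782609 223.63768116] [319 220  10   8  69]
lilac [-0.9  6.4 45. ] [323.19078947 233.75657895] [317 227  14  16 152]
t 15.08 tcp [ 0.6175 -0.2304  0.0851] rot [179.6 -69.9  51.3] F [ 0.6 -0.  -0.2] w 0.0579 gf 0.0 q [ 39.  42.  13.  99. -76.  87.  52.]
row [0.263, -0.099, -0.64, -0.076, -0.11, 0.045] rows 6.0
```

>>> servo_tool:
  series:
    - [[0.05,0,-0.16,0,0,0,0.66],[0.1,-0.03,-0.3,-0.025,-0.035,0.015,0.66],[0.16,-0.06,-0.42,-0.05,-0.07,0.03,0.66],[0.21,-0.08,-0.54,-0.076,-0.11,0.045,0.66],[0.263,-0.099,-0.64,-0.076,-0.11,0.045,0.66],[0.263,-0.099,-0.64,-0.076,-0.11,0.045,0.66],[0.263,-0.099,-0.64,-0.076,-0.11,0.045,0.66],[0.263,-0.099,-0.64,-0.076,-0.11,0.045,0.66],[0.263,-0.099,-0.64,-0.076,-0.11,0.045,0.66]]

```text
time_s: 15.83
tool_pos: [0.4993, -0.3258, 0.2223]
tool_rot: [-179.5, -50.1, 35.0]
force: [0.3, 0.1, -0.7]
grip_width: 0.0577
grasp_force: 0.0
```

Run:
```python
from h import *
T=tool(3,80); b=pr(-87.4,-75,293); print(b)
plan([.47,-.25,.34],tool(15,65)); plan(b+T[:,2]*(.019-.1),T)
```

```text
[ 0.58394498 -0.23997138  0.293     ]
t 15.83 tcp [ 0.4993 -0.3258  0.2223] rot [-179.5  -50.1   35. ] F [ 0.3  0.1 -0.7] w 0.0577 gf 0.0 q [ 36.  14.  26. 106. -57.  79.  28.]
row [0.343, -0.265, -0.199, -0.071, -0.138, 0.09] rows 5.0
t 15.83 tcp [ 0.4993 -0.3258  0.2223] rot [-179.5  -50.1   35. ] F [ 0.3  0.1 -0.7] w 0.0577 gf 0.0 q [ 36.  14.  26. 106. -57.  79.  28.]
row [0.613, -0.097, -0.048, -0.094, -0.216, 0.158] rows 8.0
```

>>> servo_tool:
  series:
    - [[0.343,-0.265,-0.2,-0.071,-0.138,0.09,0.66],[0.343,-0.265,-0.2,-0.071,-0.138,0.09,0.66],[0.343,-0.265,-0.2,-0.071,-0.138,0.09,0.66],[0.343,-0.265,-0.2,-0.071,-0.138,0.09,0.66],[0.343,-0.265,-0.2,-0.071,-0.138,0.09,0.66],[0.343,-0.265,-0.2,-0.071,-0.138,0.09,0.66],[0.343,-0.265,-0.2,-0.071,-0.138,0.09,0.66],[0.343,-0.265,-0.2,-0.071,-0.138,0.09,0.66]]

```text
time_s: 16.5
tool_pos: [0.4704, -0.2493, 0.3403]
tool_rot: [179.9, -24.9, 15.3]
force: [0.0, 0.1, -1.5]
grip_width: 0.0576
grasp_force: 0.0
```

Run:
```python
from h import *
T=tool(3,80); b=np.array([.584,-.239,.2935])
plan(b+T[:,2]*(.019-.085),T)
```

```text
t 16.5 tcp [ 0.4704 -0.2493  0.3403] rot [179.9 -24.9  15.3] F [ 0.   0.1 -1.5] w 0.0576 gf 0.0 q [ 24. -11.  12. 104. -18.  71. -34.]
row [0.331, 0.058, 0.087, -0.02, -0.083, 0.065] rows 3.0
```

>>> servo_tool:
  series:
    - [[0.331,0.058,0.087,-0.02,-0.083,0.065,0.66],[0.331,0.058,0.087,-0.02,-0.083,0.065,0.66],[0.331,0.058,0.087,-0.02,-0.083,0.065,0.66],[0.331,0.058,0.087,-0.02,-0.083,0.065,0.66],[0.331,0.058,0.087,-0.02,-0.083,0.065,0.66],[0.331,0.058,0.087,-0.02,-0.083,0.065,0.66],[0.331,0.058,0.087,-0.02,-0.083,0.065,0.66]]

```text
time_s: 17.08
tool_pos: [0.5695, -0.2447, 0.3581]
tool_rot: [-180.0, -9.9, 2.5]
force: [-0.1, 0.8, 0.4]
grip_width: 0.0575
grasp_force: 0.0
```

Run:
```python
from h import *
T=tool(3,80); b=np.array([.584,-.239,.2935])
plan(b+T[:,2]*.019,T)
a=cam('side'); ua,sa,_=blob(a,(0,150,60),(8,255,255),(345,145,385,180)); print(ua,sa,onplane(a,[ua],.2935))
```

```text
t 17.08 tcp [ 0.5695 -0.2447  0.3581] rot [-180.    -9.9    2.5] F [-0.1  0.8  0.4] w 0.0575 gf 0.0 q [ 20.   6.   4.  83.  -5.  82. -64.]
row [0.012, -0.017, 0.284, 0.0, 0.001, -0.003] rows 3.0
[362.32835821 162.14925373] [358 158  10   9  67] [[ 0.58613413 -0.23842384  0.2935    ]]
```

>>> servo_tool:
  series:
    - [[0.014,-0.018,0.08,0,0.001,-0.003,0.66],[0.014,-0.018,0.16,0,0.001,-0.003,0.66],[0.014,-0.018,0.23,0,0.001,-0.003,0.66],[0.014,-0.018,0.284,0,0.001,-0.003,0.66],[0.014,-0.018,0.284,0,0.001,-0.003,0.66],[0.014,-0.018,0.284,0,0.001,-0.003,0.66],[0.014,-0.018,0.284,0,0.001,-0.003,0],[0.014,-0.018,0.284,0,0.001,-0.003,0],[0.014,-0.018,0.284,0,0.001,-0.003,0],[0.014,-0.018,0.284,0,0.001,-0.003,0],[0.014,-0.018,0.284,0,0.001,-0.003,0],[0.014,-0.018,0.284,0,0.001,-0.003,0]]
  grip_force: 40

```text
time_s: 18.13
tool_pos: [0.5907, -0.2411, 0.2786]
tool_rot: [179.5, -10.4, 3.0]
force: [2.5, -7.4, 0.1]
grip_width: 0.0301
grasp_force: 40.0
```

Run:
```python
from h import *
plan([.584,-.239,.275])
a=cam('side'); b=cam('top')
cv2.imwrite('pics/ball.png',np.hstack([cv2.resize(a['frame'][110:260,280:430,::-1],(400,400),interpolation=cv2.INTER_CUBIC),cv2.resize(b['frame'][120:270,350:500,::-1],(400,400))]))
```

```text
t 18.13 tcp [ 0.5907 -0.2411  0.2786] rot [179.5 -10.4   3. ] F [ 2.5 -7.4  0.1] w 0.0301 gf 40.0 q [ 19.   8.   3.  90.  -5.  72. -64.]
row [-0.024, -0.008, 0.008, 0.0, 0.0, 0.0] rows 1.0
```

View pics/ball.png

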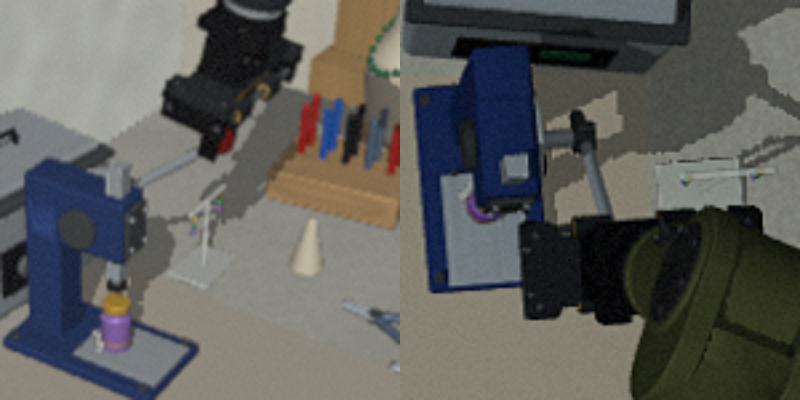

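The view confirms the red ball between the fingers (left crop (225,140)), with the jar upright right under the foot (117,320). Now the arc rows.

Run:
```python
from h import *
T=tool(3,80); B=lambda a:pr(35-160*np.cos(.7-a),-75,190+160*np.sin(.7-a))
r=lambda a0,a: (T.T@(B(a)-B(a0))/.3).round(3).tolist()
print([r(0,a) for a in np.arange(.08,.82,.08)]); print([r(.8,a) for a in np.arange(.85,1.22,.05)])
np.save('/tmp/ref.npy',get_obs()['tool_pos'])
```

```text
[[-0.032, -0.0, 0.029], [-0.061, -0.0, 0.06], [-0.087, -0.0, 0.093], [-0.111, -0.0, 0.128], [-0.132, -0.0, 0.166], [-0.15, -0.0, 0.204], [-0.165, -0.0, 0.244], [-0.177, -0.0, 0.285], [-0.185, 0.0, 0.327], [-0.19, -0.0, 0.369]]
[[-0.001, 0.0, 0.027], [-0.001, -0.0, 0.053], [0.0, -0.0, 0.08], [0.003, -0.0, 0.106], [0.007, -0.0, 0.133], [0.012, 0.0, 0.159], [0.019, -0.0, 0.185], [0.027, 0.0, 0.21]]
```

>>> servo_tool:
  series:
    - [[-0.032,0,0.029,0,0,0,0],[-0.061,0,0.06,0,0,0,0],[-0.087,0,0.093,0,0,0,0],[-0.111,0,0.128,0,0,0,0],[-0.132,0,0.166,0,0,0,0],[-0.15,0,0.204,0,0,0,0],[-0.165,0,0.244,0,0,0,0],[-0.177,0,0.285,0,0,0,0],[-0.185,0,0.327,0,0,0,0],[-0.19,0,0.369,0,0,0,0],[-0.19,0,0.369,0,0,0,0]]

```text
time_s: 19.15
tool_pos: [0.5536, -0.2429, 0.1581]
tool_rot: [179.6, -10.3, 3.0]
force: [-3.2, -6.7, 5.1]
grip_width: 0.03
grasp_force: 40.1
```

```bash
cat >> h.py <<'E'
def lever():
    from scipy.optimize import minimize_scalar
    B=lambda a:pr(35-160*np.cos(.7-a),-75,190+160*np.sin(.7-a))
    o=get_obs(); d=o['tool_pos']-np.load('/tmp/ref.npy'); e=lambda a:np.linalg.norm((B(a)-B(0)-d)[[0,2]])
    m=minimize_scalar(e,bounds=(-.2,1.5),method='bounded'); print('lever',round(m.x,3),'resid mm',round(m.fun*1000,1),'F',o['force'].round(1),'w',o['grip_width'].round(4),'t',o['time_s'])
E
python3 - <<'E'
from h import *
lever()
E
```

```text
Traceback (most recent call last):
  File "h.py", line 43, in lever
    m=minimize_scalar(e,bounds=(-.2,1.5),method='bounded'); print('lever',round(m.x,3),'resid mm',round(m.fun*1000,1),'F',o['force'].round(1),'w',o['grip_width'].round(4),'t',o['time_s'])
                                                                                                                                                  ^^^^^^^^^^^^^^^^^^^^^
AttributeError: 'float' object has no attribute 'round'
```

>>> servo_tool:
  series:
    - [[0,0,0.027,0,0,0,0],[-0.001,0,0.053,0,0,0,0],[0,0,0.08,0,0,0,0],[0.003,0,0.106,0,0,0,0],[0.007,0,0.133,0,0,0,0],[0.012,0,0.159,0,0,0,0],[0.019,0,0.185,0,0,0,0],[0.023,0,0.198,0,0,0,0],[0.023,0,0.198,0,0,0,0]]

```text
time_s: 19.9
tool_pos: [0.5704, -0.2421, 0.1014]
tool_rot: [179.6, -10.2, 3.0]
force: [-4.6, -6.3, 5.3]
grip_width: 0.0298
grasp_force: 40.1
```

```bash
sed -i "s/o\['grip_width'\].round(4)/round(o['grip_width'],4)/" h.py
python3 - <<'E'
from h import *
lever()
a=cam('side'); b=cam('top')
ua,sa,_=blob(a,(0,150,60),(8,255,255),(325,195,400,290)); print(ua,sa,'ball@z',[topress(onplane(a,[ua],z)[0]) for z in(.105,.113,.125)])
ug,sg,_=blob(a,(12,100,60),(32,255,255),(305,215,332,240)); print('cap',ug,sg,proj(a,[pr(0,0,62+20),pr(0,0,86)]))
cv2.imwrite('pics/end.png',cv2.resize(a['frame'][170:260,280:400,::-1],(800,600),interpolation=cv2.INTER_CUBIC))
E
```

```text
lever 1.179 resid mm 0.8 F [-4.6 -6.3  5.3] w 0.0298 t 19.9
[367.90909091 213.36363636] [367 211   3   6  11] ball@z [array([-106.4,  -96.2,  105. ]), array([-111.4,  -85.4,  113. ]), array([-118.8,  -69.2,  125. ])]
cap [323.37777778 225.8       ] [319 223  10   6  45] [[324.12268792 223.41299914]
 [324.13575669 222.39477429]]
```

View pics/end.png

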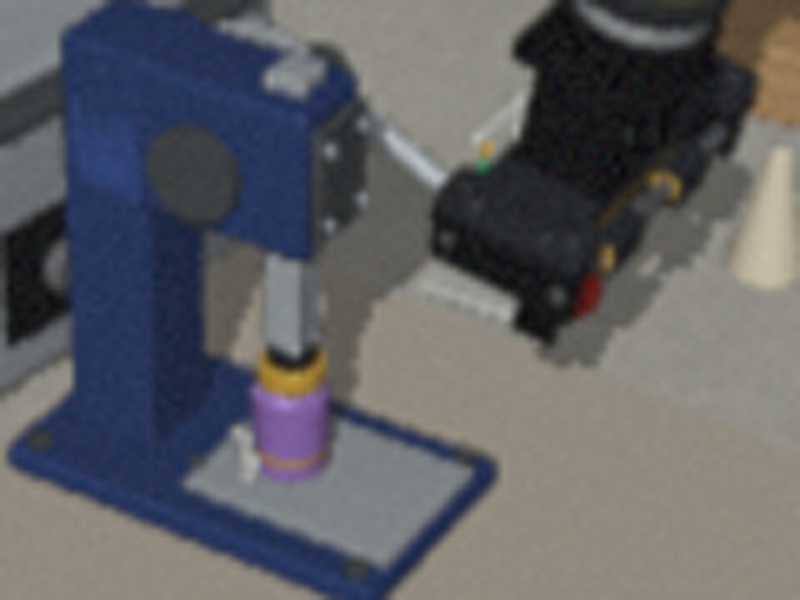

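The view shows the foot pressed on the cap (290,370), the jar upright in the V, and the gripper holding the red ball down (590,295). The lever works out at 1.18 rad, so I'll nudge it about 0.025 onto the third click and hold.

>>> servo_tool:
  series:
    - [[0.002,0,0.006,0,0,0,0],[0.004,0,0.0125,0,0,0,0],[0.004,0,0.0125,0,0,0,0],[0.004,0,0.0125,0,0,0,0],[0.004,0,0.0125,0,0,0,0],[0.004,0,0.0125,0,0,0,0],[0.004,0,0.0125,0,0,0,0],[0.004,0,0.0125,0,0,0,0]]

```text
time_s: 20.67
tool_pos: [0.5719, -0.242, 0.0987]
tool_rot: [179.6, -10.2, 3.0]
force: [-5.9, -5.8, 5.6]
grip_width: 0.0299
grasp_force: 40.1
```

Run:
```python
from h import *
lever(); a=cam('side')
# ball absolute check: contact geometry
o=get_obs(); T=R.from_euler('xyz',o['tool_rot'],degrees=True).as_matrix(); print('grasp pt',topress(o['tool_pos']-T[:,2]*.019),'at start',topress(np.load('/tmp/ref.npy')-T[:,2]*.019))
ul,sl,ml=blob(a,(115,40,60),(165,255,255),(305,215,340,250)); print('lilac',ul,sl)
```

```text
lever 1.198 resid mm 0.8 F [-5.9 -5.8  5.6] w 0.0299 t 20.6667
grasp pt [-102.9  -76.3  117.4] at start [-84.1 -76.3 297.2]
lilac [323.07857143 234.05      ] [317 227  13  16 140]
```

The lever is at 1.20 rad and held with 40 N grip against about 8 N of return force. The jar hasn't moved, so I'll hand in.

```bash
python3 -c "
from cell import env
print(env.sign_off())"
```

```text
the job is handed in; nothing more can be done
None
```

I handed the job in with the lilac jar upright against the V stop, the foot pressing on its cap, and the lever held at about 1.20 rad (third click, worked out from arm position because the studs were out of view).

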